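# Open the tall coin cup with the cap puller

### The job

Open the taller of the two coin cups: take the puller from its wooden tray, hook its feet under the cup's snug cap and pull straight up until the cap pops off, keeping the cap level and never touching it with the gripper. Gently stand the cap, plug down, in the middle of the round grey pad, draw the puller clear, and stand the puller back upright in the middle of its tray. Leave the shorter cup and everything else as they are.

Things in the scene. Friction and masses are not known exactly. Their poses are not given: they have to be found in the camera images.
- tall_cup: The taller of two stainless coin cups that differ only in height: a tube of 50 mm outer diameter (43 inner) with its rim 120 mm above the marble, on a foot disc of 90 mm diameter and 6 mm thickness, screwed down (it does not move). Origin: centre of its underside, on the marble; z up. Three rubber spring grips inside, 15 mm below the rim, hold the cap's plug.
- cap: Dark wooden cap of the tall cup, 120 g, round about its z axis: a plug of 38 mm diameter and 30 mm length points down, above it is a flange of 80 mm diameter and 12 mm thickness. Origin: centre of the plug's bottom; z up. At the start it is seated, the plug in the cup. Set down, it stands on the plug's bottom, the flange's underside 30 mm above the support.
- cap_flange (a point): Centre of the underside of the cap's flange, 30 mm above the cap's origin. Seated, it lies on the cup's rim, 120 mm above the marble, and the flange overhangs the tube by 15 mm all round: the puller's feet go there. The cap takes a straight pull of about 9 to 18 N, weight included, lets go after some 15 mm, and its plug is clear of the rim after 30 mm.
- puller: Stirrup-shaped puller, 104 mm wide (its y), 50 mm deep (its x), 92 mm high, 160 g, the same front to back and left to right, standing upright on its two feet on the wooden tray. Origin: centre of the underside, between the feet; z up. Its arms stand 46 to 52 mm either side of the middle, 24 mm deep along x.
- puller_feet (a point): Middle between the puller's feet, level with their tops, 6 mm above its origin. Feet: plates 6 mm thick, 50 mm long along x, reaching inward to 30 mm either side (60 mm gap, for the cup's tube). The space from feet to cross-bar, 60 mm high and 92 mm wide, takes the cap's flange; the puller slides over the cap level along its own x, from either side.
- puller_bar (a point): Centre of the puller's light wooden cross-bar, where it is gripped from above: 79 mm above the puller's origin. The bar runs along the puller's y, 104 mm long, is 16 mm thick along x (the width to close on) and 26 mm high (66 to 92 mm above the origin).
- tray: The puller's flat wooden tray (a plain board), 130 mm along its x, 170 mm along its y, 8 mm thick, fixed. Origin: centre of its underside on the marble; the puller stands on its top, 8 mm up, with its y about along the tray's y.
- pad: Round grey felt pad, 130 mm diameter, 6 mm thick, fixed. Origin: centre of its underside on the marble; the cap is to stand on its top.
- short_cup: The shorter coin cup, alike but with its rim 80 mm above the marble, and with a cap of the same shape (its top 92 mm above the marble). Fixed; to be left alone. Origin: centre of its underside.
- bowl: Cobalt glass bowl, 120 mm across, 55 mm high, loose bystander. Origin: centre of its underside.
- phone_stand: Aluminium phone stand, foot 90 by 80 mm, 115 mm high, loose bystander. Origin: centre of its underside.
- hairbrush: Wooden hairbrush lying bristles down, 205 mm long along its x (from -105 to +100 mm), 65 mm wide, 36 mm high, loose bystander. Origin: under its middle.
- glasses_case: Black glasses case, 70 mm along x, 160 mm along y, 45 mm high, loose bystander. Origin: centre of its underside.
- perfume: Amber glass jar of 52 mm diameter and 100 mm height, loose bystander. Origin: centre of its underside.
Mind the look-alikes: they are no part of the job. What is shaped like the puller but orange or pink is not meant.

How it is judged:
By the outcome, as a careful person would: the job done as asked, in the order asked, and still so for the second after the job is handed in, with the robot touching nothing.
It also fails if it takes over 66 s, if anything falls off the work surface, if the arm or the gripper's body presses on something with over 40 N, if the wrist force passes 120 N, or if a joint passes its speed limit or range.

### The arm

A 6-joint arm with a two-finger parallel gripper is mounted at the origin on the work surface. World frame = base frame: x ahead of the robot, y to its left, z up, the work surface at z = 0. Lengths are in mm, angles in rad, forces in N, time in s.
With the tool pointing down it reaches from about 325 to 900 mm from the base axis. Payload 6.1 kg.
Tool frame: the origin (TCP) lies on the mounting face of the last link; the fingertips stand 173 mm ahead of it and the grasp point (between the pads) lies 155 mm ahead of it; z points along the fingers, y is the line along which they close (so a half turn about z gives the same grasp; the last joint's range is limited). The gripper opens to 85 mm and grips with 20 to 120 N. Pads are 22 mm wide; open, the fingers measure 114 mm over their backs; the gripper's body (76 mm by 85 mm) begins 54 mm behind the grasp point. The pads swing forward as they close: fully open they stand 13 mm farther back than shut.
Start: joints at [1, 0.22, 1.526, -0, 1.395, -0.126], TCP at [268.921, 564.18, 404.7] pointing down, gripper open.
Joint ranges: [-2.98, 2.98], [-0.91, 2.08], [0.09, 2.57], [-1.24, 4.39], [0.2, 2.65], [-2.68, 2.68]. Speed limits (rad/s): [2.57, 2.57, 3.01, 3.14, 3.14, 3.14].

### API

Orientations are given as a unit quaternion [x, y, z, w].
In Python, from rig import r, vision gives the robot as it stands. The module is installed in compiled form; this text tells all that it offers.
- The arm moves only by the tool carry_out, never from a script. Its arguments are lists of equal length, an entry for each row: "jaw": the opening, from 0 (shut) to 1 (fully open); "travel": the shift along the tool's x, y, z in m, a list of three; "turn": the turn about the tool's z in rad. A call has 1 to 8 rows; each row is the pose to reach, as a shift and turn from the pose commanded when the call began, along the tool's axes at that moment; what a row does not reach only later rows make up. A row lasts 1/12 s, in which the tool goes at most 41.7 mm and 7.16 degrees, less where a joint would pass 70% of its speed; a pose out of reach is approached as far as the arm can. A call with a gripper value outside its range is refused whole. The fingers move at their own pace and stop on an object; "force" is the grip in N (left out, the last holds). Time passes only in rows, so rows that repeat a pose let the fingers close. It gives the time, the measured TCP pose, the force, the opening and the grip force at its end, in the units of the state.
- r.get_obs(): the state, without advancing time (a new reading comes with each control period).
- vision.read_camera(name): name is "scene" or "side" or "wrist"; returns a dict with "frame" (420x560x3 uint8, blue, green, red), "K" (3x3 intrinsics, pixels), "T" (4x4, takes a point from camera to world coordinates). Camera axes: x right, y up, looking along -z (the intrinsics and any distortion apply to the point x, -y, -z); pixel columns grow to the right and rows downward; lengths in mm; the calibration is good to about 2 mm. A picture is of the moment at which its call begins. There is no depth.
- r.job_done(): hands the job in; it is judged then, once.
The state is a dict: "t": time; "qpos": joint angles; "joint_vel": joint speeds; "joint_efforts": joint torques, N m; "position": TCP position; "tcp_rot": TCP orientation; "contact_force": force on the tool from outside, world axes, zero at the start; "wrist_torque": the same for the moment, N m; "finger_gap": finger opening in mm; "grasp_force": force on a finger pad.
Only numpy, scipy, OpenCV 4.12 (cv2) and the standard library are available. Lean on these libraries where they do the work, as an engineer would, in place of code of your own. Each camera call takes 0.05 s, during which the arm holds its last target. There are 200 camera calls.

## Working session

There is one attempt and no reset: what is moved stays moved. The work goes in short steps, Python scripts to look and compute and a tool call to move; the robot and the scene stay as the last step left them, time stands still between calls to the robot, and variables do not carry over. Pictures are saved under pics/ and viewed, at most 10 in all, crops included, and the job is handed in when it is done.

Besides the shell and the picture viewer there is one more tool, called after "Emit:" by a JSON object that holds its "op" and its "data", one argument or row to a line. carry_out: Moves the arm, as the interface text tells. Its arguments: {"type":"object","properties":{"jaw":{"type":"array","items":{"type":"number"}},"travel":{"type":"array","items":{"type":"array","items":{"type":"number"}}},"turn":{"type":"array","items":{"type":"number"}},"force":{"type":"number"}},"required":["jaw","travel","turn"]}

```bash
mkdir -p pics
cat > h.py <<'E'
import numpy as np, cv2
from rig import r, vision
from scipy.spatial.transform import Rotation as R
def cam(n):
    d=vision.read_camera(n); return d["frame"],np.array(d["K"]),np.array(d["T"])
def ray(K,T,u,v):
    c=np.linalg.inv(K)@[u,v,1]; d=T[:3,:3]@[c[0],-c[1],-c[2]]
    return T[:3,3],d/np.linalg.norm(d)
def onz(K,T,u,v,z):
    o,d=ray(K,T,u,v); return o+d*(z-o[2])/d[2]
def proj(K,T,p):
    c=T[:3,:3].T@(np.array(p)-T[:3,3]); q=K@[c[0],-c[1],-c[2]]; return q[:2]/q[2]
E
python3 - <<'E'
from h import *
for n in("scene","side","wrist"):
    f,K,T=cam(n); cv2.imwrite(f"pics/{n}0.png",f); print(n,K.tolist(),T.round(3).tolist())
o=r.get_obs(); print(o)
E
```

```text
scene [[411.4603969842196, 0.0, 281.7798255165014], [0.0, 411.4603969842196, 206.10865529429773], [0.0, 0.0, 1.0]] [[0.74, -0.408, 0.535, 1178.44], [0.673, 0.442, -0.593, -782.145], [0.005, 0.799, 0.602, 858.514], [0.0, 0.0, 0.0, 1.0]]
side [[542.5208958749643, 0.0, 274.80193913610515], [0.0, 542.5208958749643, 210.58802736340246], [0.0, 0.0, 1.0]] [[-0.955, 0.173, -0.24, 72.234], [-0.296, -0.556, 0.777, 1350.154], [0.002, 0.813, 0.582, 1131.447], [0.0, 0.0, 0.0, 1.0]]
wrist [[293.44354326211254, 0.0, 275.12440048686], [0.0, 293.44354326211254, 208.87040420653545], [0.0, 0.0, 1.0]] [[0.428, -0.867, -0.254, 203.023], [0.904, 0.41, 0.123, 595.054], [-0.002, -0.283, 0.959, 372.753], [0.0, 0.0, 0.0, 1.0]]
{'t': 0.15, 'qpos': array([ 9.99893868e-01,  2.21088641e-01,  1.52739541e+00,  7.63729818e-06,
        1.39468575e+00, -1.26110397e-01]), 'joint_vel': array([ 1.28316462e-05, -1.47208485e-03, -2.34419245e-03, -7.44261074e-04,
       -1.90329969e-03, -6.59102405e-04]), 'joint_efforts': array([ 1.54041863e-03, -4.97487295e+01, -3.89902210e+01, -1.86305315e-04,
        7.16575974e-03,  3.93346761e-05]), 'position': array([268.81046579, 564.00209184, 403.79833729]), 'tcp_rot': array([ 2.20567862e-01,  9.75371312e-01, -7.39883524e-04, -2.72826425e-04]), 'contact_force': array([ 0.67685907,  0.40281094, -0.70435596]), 'wrist_torque': array([ 0.02487569,  0.00332904, -0.0492645 ]), 'grasp_force': 0.0, 'finger_gap': 85.5969063232663}
```

View pics/scene0.png

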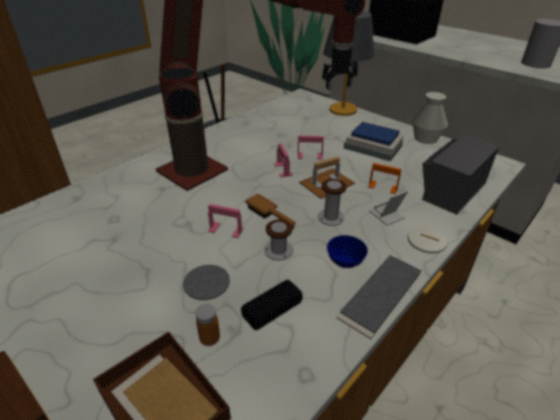

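View pics/side0.png

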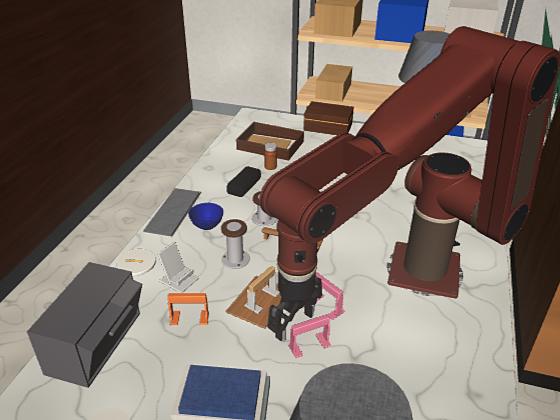

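The scene view shows the tall cup at (333,186), cap top, and the short cup at (279,228). The pad is at (207,282). The candidates for the puller are grey/wood at (326,170) on the tray, pink at (285,160), (310,147) and (226,218), and orange at (385,177). I choose the grey one with the light wooden bar on the wooden tray; a close crop will check it.

Run:
```python
from h import *
a=cv2.imread("pics/scene0.png")[140:260,240:420]; b=cv2.imread("pics/side0.png")[180:340,200:340]
a=cv2.resize(a,None,fx=4,fy=4,interpolation=cv2.INTER_CUBIC); a=cv2.convertScaleAbs(a,alpha=1.5)
cv2.imwrite("pics/c1.png",a)
```

```text
(no output)
```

View pics/c1.png

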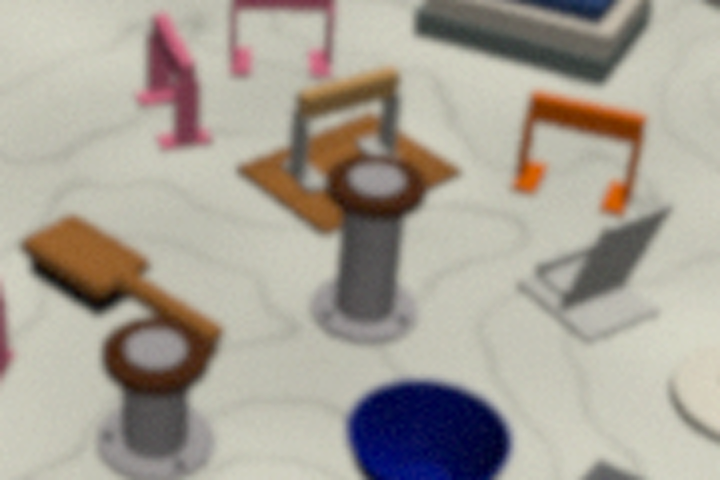

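View pics/wrist0.png

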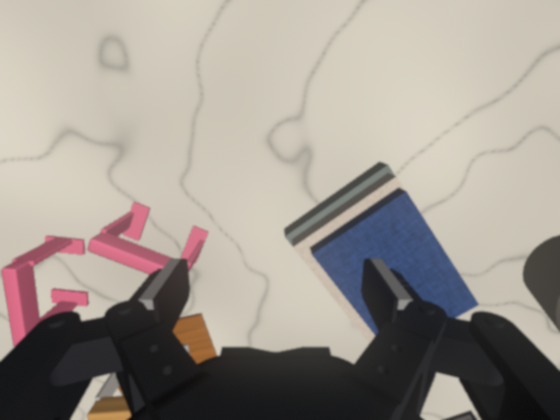

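The crop confirms it: a grey-armed puller with a light wooden bar, standing on the tray, crop bar ends (303,105) and (397,85), and behind the tall cup. The wrist view shows two pink decoys at (40,290) and (150,240), and the tray corner at (195,340).

Run:
```python
from h import *
S=vision
f,K,T=cam("scene"); g,K2,T2=cam("side")
f=cv2.imread("pics/scene0.png"); g=cv2.imread("pics/side0.png")
P=lambda u,v,z:onz(K,T,u,v,z)[:2].round(0).tolist()
Q=lambda u,v,z:onz(K2,T2,u,v,z)[:2].round(0).tolist()
print("bar",P(315.7,166.2,90),P(339.2,161.2,90))
print("capdisc",P(334.5,185.2,132),"foot",P(330.7,217.5,6),"side",Q(233,227,132),Q(235,259,6))
print("short",P(279,227.5,92),P(279,249,6), "side")
print("pad",P(207,282,6))
tr=[(60,42),(120,58),(94,29),(55,10)]
print("tray",P(300,183,8),P(354.7,183,8),P(322,198,8))
for n,(u,v) in dict(bowl=(347,252),stand=(390,210),orange=(385,190),pink1=(285,168),pink2=(310,155),pink3=(226,230),brushhead=(262,205),brushend=(294,223),case=(272,305),perf=(208,340)).items(): print(n,P(u,v,10))
# wood bar mask in side
hsv=cv2.cvtColor(g,cv2.COLOR_BGR2HSV)
for (u,v) in((262,290),(245,318),(252,300),(270,275),(233,227)): print(hsv[v,u])
cv2.imwrite("pics/c2.png",cv2.resize(g[200:350,160:360],None,fx=4,fy=4,interpolation=cv2.INTER_CUBIC))
```

```text
bar [425.0, 232.0] [466.0, 318.0]
capdisc [581.0, 127.0] foot [582.0, 122.0] side [579.0, 135.0] [578.0, 137.0]
short [560.0, -108.0] [559.0, -107.0] side
pad [503.0, -340.0]
tray [376.0, 207.0] [525.0, 346.0] [495.0, 188.0]
bowl [721.0, 18.0]
stand [709.0, 287.0]
orange [634.0, 380.0]
pink1 [267.0, 246.0]
pink2 [274.0, 391.0]
pink3 [379.0, -159.0]
brushhead [370.0, 13.0]
brushend [515.0, 14.0]
case [693.0, -279.0]
perf [652.0, -459.0]
[ 12  93 121]
[ 13 142 167]
[ 16  15 193]
[ 15 119 139]
[  0   9 166]
```

View pics/c2.png

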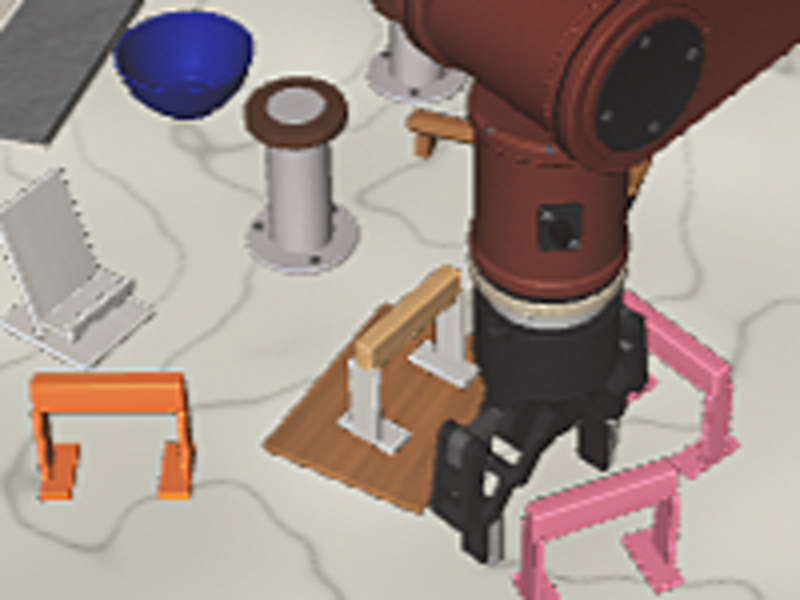

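The side crop shows the puller bar from (368,340) to (450,275) in crop pixels, tall cup cap at (297,110), all consistent with the scene view. I'll move above the puller and turn 90°.

Emit:
{"op": "carry_out", "data": {
  "jaw": [1, 1, 1, 1, 1, 1, 1, 1],
  "travel": [
    [-0.02, -0.013, 0],
    [-0.055, -0.036, 0],
    [-0.09, -0.059, 0],
    [-0.125, -0.082, 0],
    [-0.16, -0.105, 0],
    [-0.195, -0.128, 0],
    [-0.23, -0.151, 0],
    [-0.265, -0.172, 0]
  ],
  "turn": [0.1, 0.22, 0.34, 0.46, 0.58, 0.7, 0.82, 0.94]
}}

```text
t: 0.92
position: [434.3, 293.4, 404.8]
tcp_rot: [0.641, 0.768, 0.0, 0.0]
contact_force: [0.9, 0.4, -0.4]
finger_gap: 85.7
grasp_force: 0.0
```

Emit:
{"op": "carry_out", "data": {
  "jaw": [1, 1, 1, 1, 1, 1, 1, 1],
  "travel": [
    [0, 0, 0],
    [0, 0, 0],
    [0, 0, 0],
    [0, 0, 0],
    [0, 0, 0],
    [0, 0, 0],
    [0, 0, 0],
    [0, 0, 0]
  ],
  "turn": [0.12, 0.24, 0.36, 0.48, 0.6, 0.63, 0.63, 0.63]
}}

```text
t: 1.58
position: [433.9, 295.2, 404.6]
tcp_rot: [0.845, 0.535, -0.0, -0.0]
contact_force: [0.5, -0.0, -0.8]
finger_gap: 85.1
grasp_force: 0.0
```

Run:
```python
from h import *
f,K,T=cam("wrist"); cv2.imwrite("pics/w1.png",f); np.savez("w1",K=K,T=T)
o=r.get_obs(); print(o["t"],o["position"],o["tcp_rot"],o["qpos"],proj(K,T,[446,276,100]))
```

```text
1.6333 [433.85269215 295.24184422 404.67487822] [ 8.45063456e-01  5.34666021e-01 -3.80255048e-05 -8.84671358e-06] [ 4.47181541e-01 -2.02138589e-02  1.78583606e+00  8.86777244e-06
  1.37604805e+00  8.89751180e-01] [295.51980026 211.89066658]
```

View pics/w1.png

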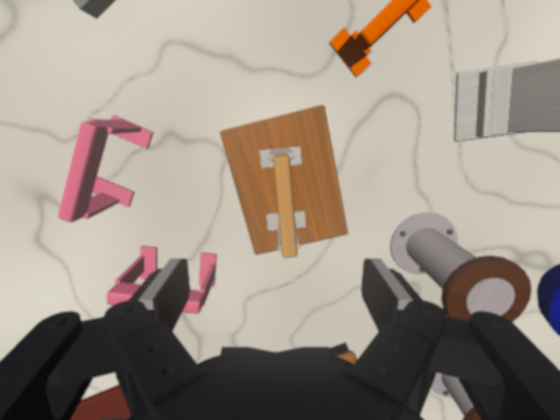

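The wrist view shows the puller from above: bar from (282,155) to (289,256), tray corners (222,131), (324,106), (347,234), (257,254), tall cup cap at (486,292) with its foot at (424,243).

Run:
```python
from h import *
d=np.load("w1.npz");K,T=d["K"],d["T"]; f=cv2.imread("pics/w1.png"); h=cv2.cvtColor(f,cv2.COLOR_BGR2HSV)
print(h[200,284],h[200,310],h[270,470])
P=lambda u,v,z:onz(K,T,u,v,z)[:2]
# tray
m=cv2.inRange(h,(5,90,60),(25,255,255)); m[:, :200]=0; m[:,365:]=0; m[:95]=0; m[270:]=0
c=max(cv2.findContours(m,0,2)[0],key=cv2.contourArea)
# bar: brighter
b=cv2.inRange(h,(10,80,165),(28,255,255)); b[:, :255]=0; b[:,320:]=0;b[:140]=0;b[270:]=0
b=cv2.morphologyEx(b,cv2.MORPH_OPEN,np.ones((5,5)))
cb=max(cv2.findContours(b,0,2)[0],key=cv2.contourArea)
rb=cv2.minAreaRect(cb); print(rb)
pts=np.array([P(*p,100) for p in cb[:,0]],np.float32); q=cv2.minAreaRect(pts); print("bar z100",q)
tq=np.array([P(u,v,8) for u,v in[(222,131),(324,106),(347,234),(257,254)]],np.float32);
tp=np.array([P(*p,8) for p in cv2.convexHull(c)[:,0]],np.float32)
print("tray corners",tq.round(1).tolist(),"rect",cv2.minAreaRect(tp))
k=cv2.inRange(h,(0,80,30),(12,255,130)); k[:, :435]=0;k[:240]=0;k[335:]=0
ck=max(cv2.findContours(k,0,2)[0],key=cv2.contourArea); print(cv2.boundingRect(ck))
kp=np.array([P(*p,132) for p in cv2.convexHull(ck)[:,0]],np.float32); print("cap",cv2.minEnclosingCircle(kp))
o=r.get_obs();x=R.from_quat(o["tcp_rot"]).as_matrix();print(x.round(3),np.degrees(np.arctan2(x[1,0],x[0,0])))
```

```text
[ 17 136 191] [ 14 160 153] [ 10 129  93]
((284.26470947265625, 205.64291381835938), (101.80828094482422, 14.445216178894043), 85.29214477539062)
bar z100 ((437.90802001953125, 283.9360656738281), (102.9390869140625, 13.820261001586914), 70.18769073486328)
tray corners [[401.5, 378.5], [523.5999755859375, 352.3999938964844], [489.3999938964844, 190.1999969482422], [368.0, 215.1999969482422]] rect ((443.0711669921875, 278.3101501464844), (181.2937774658203, 127.07869720458984), 78.6019058227539)
(443, 257, 87, 65)
cap ((576.2113647460938, 135.0743865966797), 41.91204833984375)
[[ 0.428  0.904 -0.   ]
 [ 0.904 -0.428 -0.   ]
 [-0.    -0.    -1.   ]] 64.64252931672819
```

Emit:
{"op": "carry_out", "data": {
  "jaw": [1, 1, 1, 1, 1, 1],
  "travel": [
    [-0.002, 0.002, 0.015],
    [-0.004, 0.004, 0.04],
    [-0.008, 0.008, 0.065],
    [-0.008, 0.008, 0.08],
    [-0.008, 0.008, 0.08],
    [-0.008, 0.008, 0.08]
  ],
  "turn": [-0.05, -0.097, -0.097, -0.097, -0.097, -0.097]
}}

```text
t: 2.13
position: [437.4, 284.5, 324.1]
tcp_rot: [0.818, 0.575, -0.001, -0.0]
contact_force: [0.4, 0.9, 0.4]
finger_gap: 85.3
grasp_force: 0.0
```

```bash
cat > bar.py <<'E'
from h import *
f,K,T=cam("wrist"); cv2.imwrite("pics/w2.png",f)
h=cv2.cvtColor(f,cv2.COLOR_BGR2HSV)
b=cv2.inRange(h,(10,80,165),(28,255,255)); b[:, :220]=0; b[:,340:]=0
b=cv2.morphologyEx(b,cv2.MORPH_OPEN,np.ones((5,5)))
cb=max(cv2.findContours(b,0,2)[0],key=cv2.contourArea)
print(cv2.boundingRect(cb))
pts=np.array([onz(K,T,*p,100)[:2] for p in cb[:,0]],np.float32); print("bar",cv2.minAreaRect(pts))
o=r.get_obs();x=R.from_quat(o["tcp_rot"]).as_matrix();print(o["t"],o["position"],np.degrees(np.arctan2(x[1,0],x[0,0])))
E
python3 bar.py
```

```text
(268, 156, 21, 138)
bar ((437.925537109375, 283.7928466796875), (101.81596374511719, 13.529217720031738), 70.07604217529297)
2.1833 [437.92523701 284.78905707 325.43500632] 70.15160104177268
```

Emit:
{"op": "carry_out", "data": {
  "jaw": [1, 1, 1, 1, 1, 1],
  "travel": [
    [-0.001, 0, 0.02],
    [-0.001, 0, 0.045],
    [-0.001, 0, 0.068],
    [-0.001, 0, 0.082],
    [-0.001, 0, 0.082],
    [-0.001, 0, 0.082]
  ],
  "turn": [0, 0, 0, 0, 0, 0]
}}

```text
t: 2.68
position: [437.8, 284.0, 243.7]
tcp_rot: [0.818, 0.575, 0.0, 0.0]
contact_force: [-0.3, -0.3, 0.6]
finger_gap: 85.7
grasp_force: 0.0
```

Emit:
{"op": "carry_out", "data": {
  "jaw": [0.6, 0.4, 0.3, 0.2, 0.1, 0, 0, 0],
  "travel": [
    [0, 0, 0],
    [0, 0, 0],
    [0, 0, 0],
    [0, 0, 0],
    [0, 0, 0],
    [0, 0, 0],
    [0, 0, 0],
    [0, 0, 0]
  ],
  "turn": [0, 0, 0, 0, 0, 0, 0, 0],
  "force": 70
}}

```text
t: 3.35
position: [437.6, 283.7, 243.1]
tcp_rot: [0.819, 0.574, 0.0, 0.0]
contact_force: [0.2, -0.6, 2.0]
finger_gap: 14.9
grasp_force: 71.9
```

Emit:
{"op": "carry_out", "data": {
  "jaw": [0, 0, 0, 0],
  "travel": [
    [0, 0, 0],
    [0, 0, 0],
    [0, 0, 0],
    [0, 0, 0]
  ],
  "turn": [0, 0, 0, 0]
}}

```text
t: 3.68
position: [437.6, 283.7, 243.1]
tcp_rot: [0.819, 0.574, 0.0, 0.0]
contact_force: [-0.2, -0.8, 5.4]
finger_gap: 15.1
grasp_force: 72.2
```

Emit:
{"op": "carry_out", "data": {
  "jaw": [0, 0, 0, 0, 0, 0, 0, 0],
  "travel": [
    [0, 0, -0.008],
    [0, 0, -0.025],
    [0, 0, -0.05],
    [0, 0, -0.075],
    [0, 0, -0.092],
    [0, 0, -0.097],
    [0, 0, -0.097],
    [0, 0, -0.097]
  ],
  "turn": [0, 0, 0, 0, 0, 0, 0, 0]
}}

```text
t: 4.35
position: [436.9, 283.5, 338.6]
tcp_rot: [0.819, 0.574, -0.001, -0.0]
contact_force: [0.1, 0.4, -2.4]
finger_gap: 14.9
grasp_force: 71.2
```

```bash
cat > cup.py <<'E'
from h import *
from scipy.optimize import least_squares
o=r.get_obs(); print(o["t"],o["position"],o["contact_force"],o["finger_gap"])
rays=[]
for n,(cx,cy) in dict(scene=(334,186),side=(233,227)).items():
    f,K,T=cam(n); cv2.imwrite(f"pics/{n}_cup.png",f)
    h=cv2.cvtColor(f,cv2.COLOR_BGR2HSV)
    m=cv2.inRange(h,(0,0,70),(180,70,255)); w=18
    z=np.zeros_like(m); z[cy-w:cy+w,cx-w:cx+w]=m[cy-w:cy+w,cx-w:cx+w]
    k,l,s,ce=cv2.connectedComponentsWithStats(z)
    i=l[cy-2,cx]; u,v=ce[i]; print(n,"disc",s[i],u,v,onz(K,T,u,v,132))
    b=cv2.inRange(h,(0,75,20),(18,255,150)); z=np.zeros_like(b); w=24; z[cy-w:cy+w,cx-w:cx+w]=b[cy-w:cy+w,cx-w:cx+w]
    c=max(cv2.findContours(z,0,2)[0],key=cv2.contourArea); x0,y0,ww,hh=cv2.boundingRect(c)
    print("  flange box",x0,y0,ww,hh, onz(K,T,x0+(ww-1)/2,y0+(hh-1)/2,126))
    rays.append(ray(K,T,u,v))
A=sum(np.eye(3)-np.outer(d,d) for _,d in rays); b=sum((np.eye(3)-np.outer(d,d))@p for p,d in rays)
print("tri",np.linalg.solve(A,b))
E
python3 cup.py
```

```text
4.35 [436.86723183 283.47408317 338.64785544] [ 0.06053571  0.44057235 -2.40021968] 14.885991789235465
scene disc [327 180  15   9 104] 333.875 184.15384615384616 [575.90087621 130.92291478 132.        ]
  flange box 310 169 44 29 [561.38221099 138.63711359 126.        ]
side disc [227 222  14   9 106] 233.4811320754717 225.9433962264151 [579.89543596 129.77778429 132.        ]
  flange box 222 219 22 18 [583.01430053 130.69694443 126.        ]
tri [578.19168966 130.09169845 133.01901356]
```

Emit:
{"op": "carry_out", "data": {
  "jaw": [0, 0, 0, 0, 0, 0, 0, 0],
  "travel": [
    [-0.01, 0.009, 0],
    [-0.03, 0.027, 0],
    [-0.055, 0.049, 0],
    [-0.077, 0.068, 0],
    [-0.092, 0.08, 0],
    [-0.096, 0.085, 0],
    [-0.096, 0.085, 0],
    [-0.096, 0.085, 0]
  ],
  "turn": [0, 0, 0, 0, 0, 0, 0, 0]
}}

```text
t: 5.12
position: [484.3, 164.6, 338.7]
tcp_rot: [0.819, 0.574, -0.001, -0.001]
contact_force: [0.3, 0.3, -2.2]
finger_gap: 14.7
grasp_force: 71.1
```

Run:
```python
from h import *
o=r.get_obs();x=R.from_quat(o["tcp_rot"]).as_matrix();p=o["position"];print(o["t"],p,x.round(3).tolist())
d=np.array([578,130,0])-p; print("tool",(x.T@np.array([d[0],d[1],0])).round(1))
ims=[]
for n,(u,v) in dict(scene=(325,195),side=(240,235)).items():
    f,K,T=cam(n); cv2.imwrite(f"pics/{n}_so.png",f)
    ims.append(cv2.resize(f[v-50:v+50,u-50:u+50],None,fx=4,fy=4,interpolation=cv2.INTER_CUBIC))
cv2.imwrite("pics/so.png",cv2.convertScaleAbs(np.hstack(ims),alpha=1.3))
```

```text
5.1167 [484.31654557 164.62334442 338.67252553] [[0.341, 0.94, -0.002], [0.94, -0.341, 0.0], [-0.0, -0.002, -1.0]]
tool [-0.6 99.9 -0.2]
```

View pics/so.png

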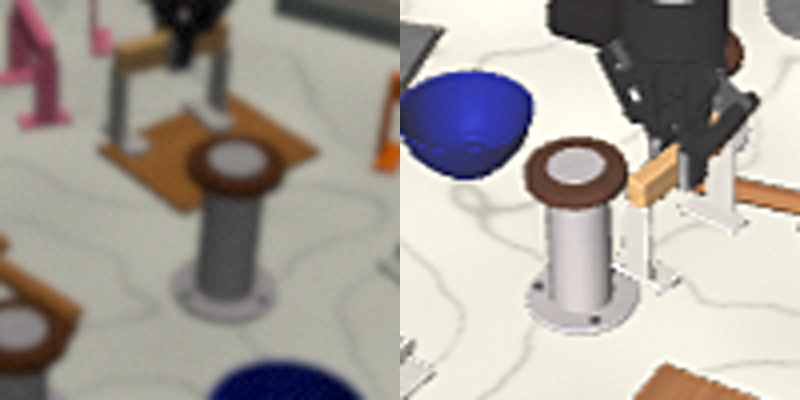

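Left (scene) and right (side) show the puller held level beside the tall cup: feet below the flange, bar above it. Slide in.

Emit:
{"op": "carry_out", "data": {
  "jaw": [0, 0, 0, 0, 0, 0, 0, 0],
  "travel": [
    [0, 0.006, 0],
    [-0.0005, 0.016, 0],
    [-0.0005, 0.028, 0],
    [-0.0005, 0.04, 0],
    [-0.0005, 0.05, 0],
    [-0.0005, 0.058, 0],
    [-0.0005, 0.06, 0],
    [-0.0005, 0.06, 0]
  ],
  "turn": [0, 0, 0, 0, 0, 0, 0, 0]
}}

```text
t: 5.88
position: [541.6, 143.1, 339.5]
tcp_rot: [0.819, 0.574, -0.0, -0.0]
contact_force: [0.2, -0.5, -1.5]
finger_gap: 14.9
grasp_force: 71.1
```

Emit:
{"op": "carry_out", "data": {
  "jaw": [0, 0, 0, 0, 0, 0, 0, 0],
  "travel": [
    [0, 0.006, 0],
    [0, 0.014, 0],
    [0, 0.022, 0],
    [0, 0.03, 0],
    [0, 0.036, 0],
    [0, 0.04, 0],
    [0, 0.04, 0],
    [0, 0.04, 0]
  ],
  "turn": [0, 0, 0, 0, 0, 0, 0, 0]
}}

```text
t: 6.55
position: [578.6, 129.9, 339.5]
tcp_rot: [0.819, 0.574, -0.0, -0.0]
contact_force: [0.4, 0.4, -1.7]
finger_gap: 14.8
grasp_force: 71.2
```

Run:
```python
from h import *
o=r.get_obs();print(o["t"],o["position"],o["contact_force"],o["wrist_torque"])
ims=[]
for n,(u,v) in dict(scene=(330,190),side=(240,235)).items():
    f,K,T=cam(n); cv2.imwrite(f"pics/{n}_in.png",f)
    ims.append(cv2.resize(f[v-40:v+40,u-40:u+40],None,fx=5,fy=5,interpolation=cv2.INTER_CUBIC))
cv2.imwrite("pics/in.png",cv2.convertScaleAbs(np.hstack(ims),alpha=1.3))
```

```text
6.55 [578.59944562 129.88044197 339.51722417] [ 0.3520725   0.37526243 -1.66019672] [0.05316003 0.04405946 0.04369412]
```

View pics/in.png

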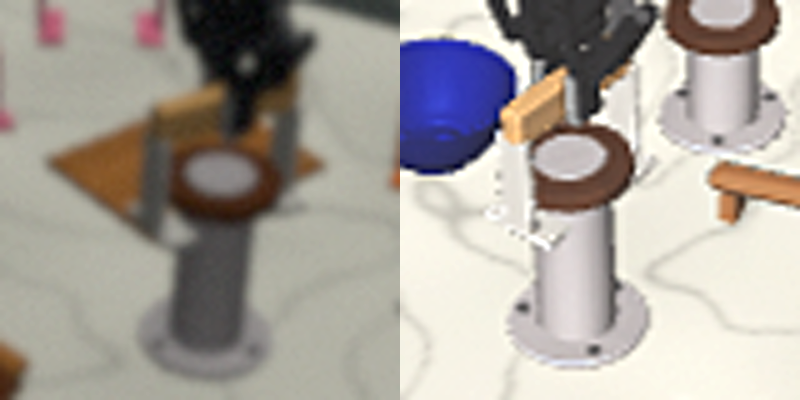

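The puller is round the cap with both feet below the flange (scene crop near foot at (170,235), far foot at (290,205); cap at (225,178)), no contact force. Now lift slowly.

Emit:
{"op": "carry_out", "data": {
  "jaw": [0, 0, 0, 0, 0, 0, 0, 0],
  "travel": [
    [0, 0, -0.003],
    [0, 0, -0.006],
    [0, 0, -0.008],
    [0, 0, -0.009],
    [0, 0, -0.01],
    [0, 0, -0.011],
    [0, 0, -0.012],
    [0, 0, -0.012]
  ],
  "turn": [0, 0, 0, 0, 0, 0, 0, 0],
  "force": 90
}}

```text
t: 7.32
position: [578.1, 130.0, 350.5]
tcp_rot: [0.819, 0.574, -0.001, -0.001]
contact_force: [1.0, -0.0, -10.3]
finger_gap: 14.7
grasp_force: 89.4
```

Run:
```python
from h import *
o=r.get_obs();print(o["t"],o["position"],o["contact_force"],o["wrist_torque"],R.from_quat(o["tcp_rot"]).as_matrix().round(3).tolist())
```

```text
7.3167 [578.09981711 129.99319338 350.53358642] [  0.99677713  -0.02043998 -10.26100742] [ 0.11877975 -0.35363786 -0.08423924] [[0.34, 0.94, -0.002], [0.94, -0.34, -0.0], [-0.001, -0.002, -1.0]]
```

Emit:
{"op": "carry_out", "data": {
  "jaw": [0, 0, 0, 0],
  "travel": [
    [0, 0, -0.001],
    [0, 0, -0.002],
    [0, 0, -0.003],
    [0, 0, -0.003]
  ],
  "turn": [0, 0, 0, 0]
}}

```text
t: 7.65
position: [578.0, 130.0, 354.3]
tcp_rot: [0.819, 0.574, -0.001, -0.001]
contact_force: [-1.9, 0.0, -10.4]
finger_gap: 14.7
grasp_force: 89.4
```

Run:
```python
from h import *
o=r.get_obs();print(o["t"],o["position"],o["contact_force"],o["wrist_torque"],R.from_quat(o["tcp_rot"]).as_matrix().round(3).tolist())
```

```text
7.65 [577.98972767 129.9607801  354.29617462] [ -1.92881023   0.01261308 -10.44038573] [-0.02143639  0.48915479 -0.02105251] [[0.34, 0.94, -0.003], [0.94, -0.34, -0.0], [-0.001, -0.002, -1.0]]
```

Emit:
{"op": "carry_out", "data": {
  "jaw": [0, 0, 0, 0, 0, 0, 0, 0],
  "travel": [
    [0, 0, -0.0015],
    [0, 0, -0.003],
    [0, 0, -0.0045],
    [0, 0, -0.006],
    [0, 0, -0.0075],
    [0, 0, -0.009],
    [0, 0, -0.0105],
    [0, 0, -0.0125]
  ],
  "turn": [0, 0, 0, 0, 0, 0, 0, 0]
}}

```text
t: 8.32
position: [579.3, 130.1, 369.8]
tcp_rot: [0.819, 0.574, 0.002, 0.001]
contact_force: [0.0, 0.9, -3.1]
finger_gap: 14.7
grasp_force: 90.5
```

Emit:
{"op": "carry_out", "data": {
  "jaw": [0, 0, 0, 0, 0, 0, 0, 0],
  "travel": [
    [0, 0, -0.002],
    [0, 0, -0.004],
    [0, 0, -0.007],
    [0, 0, -0.01],
    [0, 0, -0.014],
    [0, 0, -0.018],
    [0, 0, -0.022],
    [0, 0, -0.025]
  ],
  "turn": [0, 0, 0, 0, 0, 0, 0, 0]
}}

```text
t: 8.98
position: [578.6, 130.0, 392.9]
tcp_rot: [0.819, 0.574, 0.0, 0.0]
contact_force: [-0.0, 0.0, -2.1]
finger_gap: 14.9
grasp_force: 90.5
```

Run:
```python
from h import *
o=r.get_obs();print(o["t"],o["position"],o["contact_force"],o["wrist_torque"],o["finger_gap"])
ims=[]
for n,(u,v) in dict(scene=(330,180),side=(240,225)).items():
    f,K,T=cam(n); cv2.imwrite(f"pics/{n}_up.png",f)
    ims.append(cv2.resize(f[v-40:v+40,u-40:u+40],None,fx=5,fy=5,interpolation=cv2.INTER_CUBIC))
cv2.imwrite("pics/up.png",cv2.convertScaleAbs(np.hstack(ims),alpha=1.3))
```

```text
8.9833 [578.5867127  129.97688855 392.88143654] [-0.00929144  0.041046   -2.05542914] [0.01171329 0.05199075 0.03322299] 14.890799077513341
```

View pics/up.png

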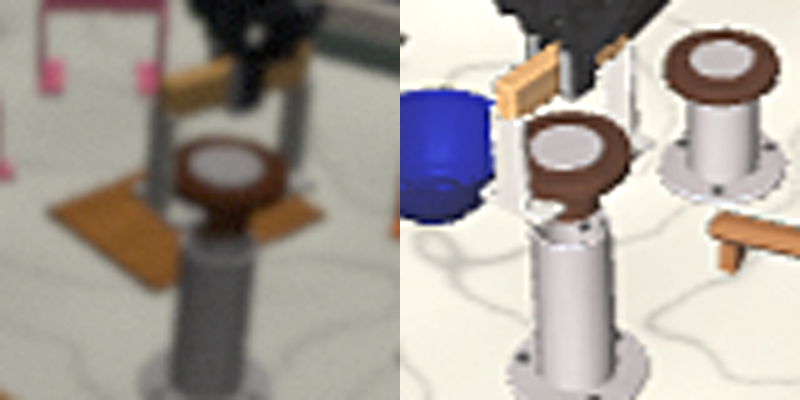

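The cap is free of the cup, level on both feet, plug bottom just over the rim (scene crop (222,230)). Lift a bit more and measure the pad.

Emit:
{"op": "carry_out", "data": {
  "jaw": [0, 0, 0, 0, 0, 0, 0, 0],
  "travel": [
    [0, 0, -0.002],
    [0, 0, -0.005],
    [0, 0, -0.01],
    [0, 0, -0.015],
    [0, 0, -0.02],
    [0, 0, -0.025],
    [0, 0, -0.028],
    [0, 0, -0.03]
  ],
  "turn": [0, 0, 0, 0, 0, 0, 0, 0]
}}

```text
t: 9.75
position: [578.6, 130.0, 423.1]
tcp_rot: [0.819, 0.574, 0.0, 0.0]
contact_force: [0.2, 0.0, -3.1]
finger_gap: 14.3
grasp_force: 90.4
```

Run:
```python
from h import *
f,K,T=cam("scene"); h=cv2.cvtColor(f,cv2.COLOR_BGR2HSV)
print(h[282,207],h[282,165])
m=cv2.inRange(f,(0,0,0),tuple(int(x)+22 for x in f[276:288,200:214].reshape(-1,3).mean(0))+()) 
z=np.zeros_like(m); z[258:306,174:240]=m[258:306,174:240]
z=cv2.morphologyEx(z,cv2.MORPH_OPEN,np.ones((3,3)))
c=max(cv2.findContours(z,0,2)[0],key=cv2.contourArea); print(cv2.boundingRect(c),cv2.contourArea(c))
p=np.array([onz(K,T,*q,6)[:2] for q in cv2.convexHull(c)[:,0]],np.float32); print(cv2.minEnclosingCircle(p),cv2.fitEllipse(p))
o=r.get_obs();x=R.from_quat(o["tcp_rot"]).as_matrix();print(o["t"],o["position"],o["contact_force"],x.round(3).tolist())
```

```text
[90 11 67] [ 30  19 136]
(183, 265, 46, 35) 1201.0
((499.6076354980469, -340.4438171386719), 64.36974334716797) ((499.4940185546875, -340.6609802246094), (125.75394439697266, 128.67918395996094), 54.11311340332031)
9.8 [578.634946   130.01022388 423.25789258] [-0.32923204  0.36752023 -3.43042821] [[0.34, 0.94, 0.001], [0.94, -0.34, 0.0], [0.001, 0.001, -1.0]]
```

Emit:
{"op": "carry_out", "data": {
  "jaw": [0, 0, 0, 0, 0, 0, 0, 0],
  "travel": [
    [-0.002, 0.0004, 0],
    [-0.006, 0.0011, 0],
    [-0.012, 0.0022, 0],
    [-0.02, 0.0037, 0],
    [-0.029, 0.0053, 0],
    [-0.039, 0.0071, 0],
    [-0.05, 0.0091, 0],
    [-0.062, 0.0113, 0]
  ],
  "turn": [0, 0, 0, 0, 0, 0, 0, 0]
}}

```text
t: 10.47
position: [567.8, 66.5, 422.2]
tcp_rot: [0.819, 0.574, -0.0, 0.0]
contact_force: [-0.9, 0.9, -3.2]
finger_gap: 14.7
grasp_force: 90.4
```

Emit:
{"op": "carry_out", "data": {
  "jaw": [0, 0, 0, 0, 0, 0, 0, 0],
  "travel": [
    [-0.014, 0.0026, 0],
    [-0.03, 0.0055, 0],
    [-0.048, 0.0088, 0],
    [-0.068, 0.0124, 0],
    [-0.088, 0.0161, 0],
    [-0.108, 0.0197, 0],
    [-0.128, 0.0234, 0],
    [-0.148, 0.027, 0]
  ],
  "turn": [0, 0, 0, 0, 0, 0, 0, 0]
}}

```text
t: 11.13
position: [542.4, -82.5, 422.3]
tcp_rot: [0.819, 0.574, -0.0, 0.0]
contact_force: [-0.5, -0.2, -2.9]
finger_gap: 14.7
grasp_force: 90.4
```

Emit:
{"op": "carry_out", "data": {
  "jaw": [0, 0, 0, 0, 0, 0, 0, 0],
  "travel": [
    [-0.02, 0.0037, 0],
    [-0.04, 0.0073, 0],
    [-0.06, 0.011, 0],
    [-0.08, 0.0146, 0],
    [-0.1, 0.0183, 0],
    [-0.12, 0.0219, 0],
    [-0.14, 0.0256, 0],
    [-0.16, 0.0292, 0]
  ],
  "turn": [0, 0, 0, 0, 0, 0, 0, 0]
}}

```text
t: 11.8
position: [515.2, -242.8, 422.3]
tcp_rot: [0.819, 0.574, -0.0, 0.0]
contact_force: [-0.3, -0.3, -2.9]
finger_gap: 14.6
grasp_force: 90.4
```

Emit:
{"op": "carry_out", "data": {
  "jaw": [0, 0, 0, 0, 0, 0, 0, 0],
  "travel": [
    [-0.018, 0.0033, 0],
    [-0.034, 0.0062, 0],
    [-0.048, 0.0088, 0],
    [-0.06, 0.011, 0],
    [-0.071, 0.013, 0],
    [-0.08, 0.0146, 0],
    [-0.087, 0.0159, 0],
    [-0.092, 0.0168, 0]
  ],
  "turn": [0, 0, 0, 0, 0, 0, 0, 0]
}}

```text
t: 12.47
position: [500.5, -333.8, 422.2]
tcp_rot: [0.819, 0.574, -0.0, -0.0]
contact_force: [-0.5, -0.1, -3.0]
finger_gap: 14.6
grasp_force: 90.4
```

Emit:
{"op": "carry_out", "data": {
  "jaw": [0, 0, 0, 0, 0, 0],
  "travel": [
    [-0.003, 0.0005, 0.002],
    [-0.005, 0.001, 0.006],
    [-0.006, 0.001, 0.014],
    [-0.007, 0.001, 0.022],
    [-0.007, 0.001, 0.028],
    [-0.007, 0.001, 0.03]
  ],
  "turn": [0, 0, 0, 0, 0, 0]
}}

```text
t: 12.97
position: [498.9, -339.4, 389.9]
tcp_rot: [0.818, 0.575, -0.0, -0.002]
contact_force: [-0.1, 0.7, -3.5]
finger_gap: 14.3
grasp_force: 90.4
```

Run:
```python
from h import *
o=r.get_obs();x=R.from_quat(o["tcp_rot"]).as_matrix();p=o["position"];print(o["t"],p,o["contact_force"],o["finger_gap"],x.round(3).tolist())
a,K,T=cam("scene");b,K2,T2=cam("side");c,K3,T3=cam("wrist")
np.savez("pad",a=a,b=b,c=c,K=K,T=T,K2=K2,T2=T2,K3=K3,T3=T3)
g=p[:2]; u,v=proj(K,T,[*g,190]).astype(int); s,t=proj(K2,T2,[*g,190]).astype(int); print(u,v,s,t, proj(K3,T3,[499.6,-340.5,6]))
A=cv2.resize(a[v-45:v+75,u-60:u+60],(400,400),interpolation=cv2.INTER_CUBIC)
B=cv2.resize(c,(400,300))
cv2.imwrite("pics/pad.png",cv2.convertScaleAbs(np.hstack([A,cv2.copyMakeBorder(B,0,100,0,0,0)]),alpha=1.3))
```

```text
12.9667 [ 498.90929527 -339.42036379  389.87611907] [-0.14528492  0.67800654 -3.51084798] 14.25092869634452 [[0.34, 0.941, -0.002], [0.941, -0.34, 0.002], [0.001, -0.003, -1.0]]
198 230 299 142 [276.94041234 184.00426189]
```

View pics/pad.png

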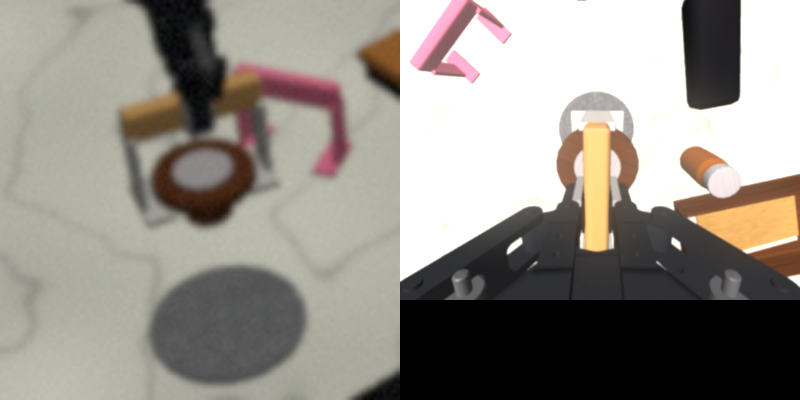

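The cap sits level on the feet above the pad; in the wrist view the pad shows at about (597,115) behind the puller. From here I check numerically.

```bash
cat > capm.py <<'E'
from h import *
def disc(f,K,T,z,g):
    u,v=proj(K,T,[*g,z]); u,v=int(round(u)),int(round(v))
    h=cv2.cvtColor(f,cv2.COLOR_BGR2HSV)
    m=(cv2.inRange(h,(0,80,15),(20,255,140)))
    w=26; z0=np.zeros_like(m); z0[v-w:v+w,u-w:u+w]=m[v-w:v+w,u-w:u+w]
    cs,hi=cv2.findContours(z0,cv2.RETR_CCOMP,2)
    best=None
    for c,q in zip(cs,hi[0]):
        a=cv2.contourArea(c)
        if q[3]>=0 and a>30: # hole = light disc
            M=cv2.moments(c); p=(M["m10"]/M["m00"],M["m01"]/M["m00"])
            print("  hole",a,np.round(p,1),onz(K,T,*p,z).round(1)); best=p
    return best
E
python3 - <<'E'
from capm import *
d=np.load("pad.npz"); disc(d["a"],d["K"],d["T"],172.8,(499,-339.5)); disc(d["b"],d["K2"],d["T2"],172.8,(499,-339.5))
c,K,T=d["c"],d["K3"],d["T3"]; g=cv2.cvtColor(c,cv2.COLOR_BGR2HSV)
m=cv2.inRange(g,(0,0,60),(180,60,165)); z=np.zeros_like(m); z[110:190,210:340]=m[110:190,210:340]
z=cv2.morphologyEx(z,cv2.MORPH_OPEN,np.ones((3,3)))
ct=max(cv2.findContours(z,0,2)[0],key=cv2.contourArea);print(cv2.boundingRect(ct))
p=np.array([onz(K,T,*q,6)[:2] for q in cv2.convexHull(ct)[:,0]])
uv=cv2.convexHull(ct)[:,0]; p=p[(uv[:,1]<170)]
from scipy.optimize import least_squares
s=least_squares(lambda x:np.hypot(*(p-x).T)-65,[500,-340],loss="soft_l1");print("pad wrist",s.x,np.abs(s.fun).mean())
E
```

```text
hole 227.5 [198.2 235.3] [ 496.1 -340.3  172.8]
(223, 129, 104, 61)
pad wrist [ 497.06019865 -338.841227  ] 0.38843803324592174
```

Emit:
{"op": "carry_out", "data": {
  "jaw": [0, 0, 0, 0, 0, 0, 0, 0],
  "travel": [
    [0, 0, 0.003],
    [0, 0, 0.01],
    [0, 0, 0.02],
    [0, 0, 0.033],
    [0, 0, 0.047],
    [0, 0, 0.061],
    [0, 0, 0.073],
    [0, 0, 0.083]
  ],
  "turn": [0, 0, 0, 0, 0, 0, 0, 0]
}}

```text
t: 13.78
position: [498.7, -339.7, 306.7]
tcp_rot: [0.819, 0.574, -0.0, -0.001]
contact_force: [0.8, 0.2, -3.3]
finger_gap: 14.5
grasp_force: 90.4
```

Emit:
{"op": "carry_out", "data": {
  "jaw": [0, 0, 0, 0, 0, 0, 0, 0],
  "travel": [
    [0, 0, 0.009],
    [0, 0, 0.017],
    [0, 0, 0.024],
    [0, 0, 0.029],
    [0, 0, 0.032],
    [0, 0, 0.034],
    [0, 0, 0.034],
    [0, 0, 0.034]
  ],
  "turn": [0, 0, 0, 0, 0, 0, 0, 0]
}}

```text
t: 14.45
position: [499.3, -340.2, 275.6]
tcp_rot: [0.819, 0.574, 0.0, 0.0]
contact_force: [0.1, -0.4, -2.4]
finger_gap: 14.5
grasp_force: 90.4
```

Run:
```python
from capm import *
o=r.get_obs();x=R.from_quat(o["tcp_rot"]).as_matrix();p=o["position"];print(o["t"],p,o["contact_force"],x.round(3).tolist())
f,K,T=cam("scene"); disc(f,K,T,p[2]-217.1,p[:2])
```

```text
14.45 [ 499.34696649 -340.18832379  275.62655769] [ 0.14738982 -0.36683048 -2.4488269 ] [[0.34, 0.94, 0.001], [0.94, -0.34, -0.0], [-0.0, 0.001, -1.0]]
  hole 213.5 [203.  267.9] [ 497.2 -341.6   58.5]
```

Emit:
{"op": "carry_out", "data": {
  "jaw": [0, 0, 0, 0, 0, 0, 0, 0],
  "travel": [
    [0.001, 0.001, 0.002],
    [0.001, 0.001, 0.004],
    [0.001, 0.001, 0.006],
    [0.001, 0.001, 0.0075],
    [0.001, 0.001, 0.009],
    [0.001, 0.001, 0.0105],
    [0.001, 0.001, 0.012],
    [0.001, 0.001, 0.0135]
  ],
  "turn": [0, 0, 0, 0, 0, 0, 0, 0]
}}

```text
t: 15.17
position: [500.6, -339.6, 261.8]
tcp_rot: [0.819, 0.574, 0.0, 0.0]
contact_force: [0.4, -0.5, -1.8]
finger_gap: 14.4
grasp_force: 90.5
```

Emit:
{"op": "carry_out", "data": {
  "jaw": [0, 0, 0, 0, 0, 0],
  "travel": [
    [0, 0, 0.0015],
    [0, 0, 0.0035],
    [0, 0, 0.0055],
    [0, 0, 0.006],
    [0, 0, 0.006],
    [0, 0, 0.006]
  ],
  "turn": [0, 0, 0, 0, 0, 0]
}}

```text
t: 15.67
position: [500.5, -339.5, 255.7]
tcp_rot: [0.819, 0.574, -0.0, -0.0]
contact_force: [0.1, 0.4, -1.3]
finger_gap: 14.6
grasp_force: 90.5
```

Run:
```python
from capm import *
o=r.get_obs();x=R.from_quat(o["tcp_rot"]).as_matrix();p=o["position"];print(o["t"],p,o["contact_force"],x.round(3).tolist())
f,K,T=cam("scene"); disc(f,K,T,48,p[:2])
```

```text
15.6667 [ 500.48224855 -339.45806029  255.66023785] [ 0.14816931  0.41988171 -1.26910655] [[0.34, 0.94, -0.0], [0.94, -0.34, 0.0], [0.0, -0.0, -1.0]]
```

Emit:
{"op": "carry_out", "data": {
  "jaw": [0, 0, 0, 0, 0, 0, 0, 0],
  "travel": [
    [-0.001, -0.002, 0],
    [-0.001, -0.006, 0],
    [-0.001, -0.012, 0],
    [-0.001, -0.02, 0],
    [-0.001, -0.028, 0],
    [-0.001, -0.036, 0],
    [-0.001, -0.042, 0],
    [-0.001, -0.045, 0]
  ],
  "turn": [0, 0, 0, 0, 0, 0, 0, 0]
}}

```text
t: 16.38
position: [456.8, -324.7, 255.6]
tcp_rot: [0.819, 0.574, -0.0, -0.0]
contact_force: [-0.5, -0.3, -1.7]
finger_gap: 14.7
grasp_force: 90.5
```

Run:
```python
from capm import *
o=r.get_obs();p=o["position"];print(o["t"],p,o["contact_force"])
f,K,T=cam("scene"); disc(f,K,T,48,(499,-340))
```

```text
16.3833 [ 456.77721993 -324.65866677  255.6342137 ] [-0.46009073 -0.30636256 -1.72681376]
  hole 217.0 [204.1 270.6] [ 498.5 -340.6   48. ]
```

The cap stands at the pad's middle within about 1–2 mm. Draw clear and lift.

Emit:
{"op": "carry_out", "data": {
  "jaw": [0, 0, 0, 0, 0, 0, 0, 0],
  "travel": [
    [0, -0.004, 0],
    [0, -0.013, 0],
    [0, -0.025, 0],
    [0, -0.037, 0],
    [0, -0.048, 0],
    [0, -0.055, 0],
    [0, -0.058, -0.01],
    [0, -0.06, -0.03]
  ],
  "turn": [0, 0, 0, 0, 0, 0, 0, 0]
}}

```text
t: 17.1
position: [400.1, -303.7, 284.1]
tcp_rot: [0.819, 0.574, -0.0, -0.003]
contact_force: [-0.1, 0.1, -1.3]
finger_gap: 14.6
grasp_force: 90.6
```

Emit:
{"op": "carry_out", "data": {
  "jaw": [0, 0, 0, 0, 0, 0, 0, 0],
  "travel": [
    [0, 0, -0.025],
    [0, 0, -0.055],
    [0, 0, -0.085],
    [0, 0, -0.11],
    [0, 0, -0.13],
    [0, 0, -0.145],
    [0, 0, -0.15],
    [0, 0, -0.15]
  ],
  "turn": [0, 0, 0, 0, 0, 0, 0, 0]
}}

```text
t: 17.77
position: [401.7, -304.9, 438.1]
tcp_rot: [0.819, 0.574, 0.0, 0.002]
contact_force: [0.1, -0.1, -2.5]
finger_gap: 14.3
grasp_force: 90.6
```

Run:
```python
from capm import *
o=r.get_obs();p=o["position"];x=R.from_quat(o["tcp_rot"]).as_matrix();print(o["t"],p,o["contact_force"],o["finger_gap"])
f,K,T=cam("scene"); disc(f,K,T,48,(499,-340))
# tray from scene, both unobstructed: orange-brown board
h=cv2.cvtColor(f,cv2.COLOR_BGR2HSV); print(h[183,310],h[175,330])
m=cv2.inRange(h,(5,110,40),(20,255,255)); z=np.zeros_like(m); z[160:202,296:360]=m[160:202,296:360]
c=max(cv2.findContours(z,0,2)[0],key=cv2.contourArea);print(cv2.boundingRect(c),cv2.contourArea(c))
q=np.array([onz(K,T,*a,8)[:2] for a in cv2.convexHull(c)[:,0]],np.float32);print("tray scene",cv2.minAreaRect(q))
g,K,T=cam("side"); h=cv2.cvtColor(g,cv2.COLOR_BGR2HSV)
m=cv2.inRange(h,(8,100,60),(20,255,255)); z=np.zeros_like(m); z[270:335,220:305]=m[270:335,220:305]
z=cv2.morphologyEx(z,cv2.MORPH_CLOSE,np.ones((3,3)))
c=max(cv2.findContours(z,0,2)[0],key=cv2.contourArea);print(cv2.boundingRect(c),cv2.contourArea(c))
q=np.array([onz(K,T,*a,8)[:2] for a in cv2.convexHull(c)[:,0]],np.float32);print("tray side",cv2.minAreaRect(q))
print("tool d", (x.T@(np.array([444.5,282.5,p[2]])-p)).round(1))
```

```text
17.7667 [ 401.71843259 -304.93893878  438.07225229] [ 0.11256177 -0.07090496 -2.47441246] 14.322257424159295
  hole 215.0 [204.  270.7] [ 498.5 -340.7   48. ]
[ 15 184 101] [ 14 178 103]
(301, 169, 52, 29) 622.0
tray scene ((445.5964660644531, 278.74664306640625), (162.8623504638672, 122.2162094116211), 78.48394012451172)
(226, 276, 67, 52) 1819.5
tray side ((444.31256103515625, 288.24676513671875), (171.23147583007812, 128.6195526123047), 78.42892456054688)
tool d [ 567.  -159.5   -1.6]
```

Emit:
{"op": "carry_out", "data": {
  "jaw": [0, 0, 0, 0, 0, 0, 0, 0],
  "travel": [
    [0.01, -0.003, 0],
    [0.03, -0.008, 0],
    [0.06, -0.017, 0],
    [0.095, -0.027, 0],
    [0.13, -0.037, 0],
    [0.165, -0.046, 0],
    [0.2, -0.056, 0],
    [0.235, -0.066, 0]
  ],
  "turn": [0, 0, 0, 0, 0, 0, 0, 0]
}}

```text
t: 18.53
position: [418.4, -59.0, 434.3]
tcp_rot: [0.819, 0.574, -0.001, -0.001]
contact_force: [0.6, -0.1, -2.4]
finger_gap: 14.3
grasp_force: 90.6
```

Emit:
{"op": "carry_out", "data": {
  "jaw": [0, 0, 0, 0, 0, 0, 0, 0],
  "travel": [
    [0.035, -0.01, 0],
    [0.07, -0.02, 0],
    [0.105, -0.029, 0],
    [0.14, -0.039, 0],
    [0.175, -0.049, 0],
    [0.21, -0.059, 0],
    [0.245, -0.069, 0],
    [0.275, -0.077, 0]
  ],
  "turn": [0, 0, 0, 0, 0, 0, 0, 0]
}}

```text
t: 19.2
position: [439.1, 226.2, 434.2]
tcp_rot: [0.818, 0.575, -0.001, -0.001]
contact_force: [0.9, -0.0, -1.7]
finger_gap: 14.8
grasp_force: 90.6
```

Emit:
{"op": "carry_out", "data": {
  "jaw": [0, 0, 0, 0, 0, 0, 0, 0],
  "travel": [
    [0.025, -0.007, 0],
    [0.043, -0.012, 0],
    [0.054, -0.015, 0],
    [0.06, -0.017, 0.01],
    [0.06, -0.017, 0.03],
    [0.06, -0.017, 0.055],
    [0.06, -0.017, 0.07],
    [0.06, -0.017, 0.07]
  ],
  "turn": [-0.03, -0.06, -0.1, -0.145, -0.145, -0.145, -0.145, -0.145]
}}

```text
t: 19.87
position: [442.9, 284.8, 360.5]
tcp_rot: [0.775, 0.632, -0.005, -0.001]
contact_force: [-0.6, -0.4, -2.8]
finger_gap: 14.7
grasp_force: 90.6
```

Run:
```python
from h import *
o=r.get_obs();p=o["position"];x=R.from_quat(o["tcp_rot"]).as_matrix();print(o["t"],p,o["contact_force"],o["finger_gap"],np.degrees(np.arctan2(x[1,0],x[0,0])))
print("tool d", (x.T@(np.array([445,286,242.6])-p)).round(1))
g,K,T=cam("wrist"); h=cv2.cvtColor(g,cv2.COLOR_BGR2HSV)
m=cv2.inRange(h,(8,100,60),(22,255,255)); z=np.zeros_like(m)
c=max(cv2.findContours(m,0,2)[0],key=cv2.contourArea);print(cv2.boundingRect(c),cv2.contourArea(c))
q=np.array([onz(K,T,*a,8)[:2] for a in cv2.convexHull(c)[:,0]],np.float32);print("tray wrist",cv2.minAreaRect(q),cv2.boxPoints(cv2.minAreaRect(q)).round(0).tolist())
```

```text
19.8667 [442.87362586 284.8436001  360.49619726] [-0.59945169 -0.35294926 -2.79730491] 14.65149139832862 78.46298427011662
tool d [  2.2   2.7 117.9]
(220, 108, 121, 245) 19557.0
tray wrist ((430.2987365722656, 215.26126098632812), (309.5762939453125, 126.6977310180664), 78.58393096923828) [[338.0, 76.0], [462.0, 51.0], [523.0, 354.0], [399.0, 380.0]]
```

Emit:
{"op": "carry_out", "data": {
  "jaw": [0, 0, 0, 0, 0, 0, 0, 0],
  "travel": [
    [0.001, 0.001, 0.006],
    [0.001, 0.001, 0.022],
    [0.001, 0.001, 0.045],
    [0.001, 0.001, 0.068],
    [0.001, 0.001, 0.088],
    [0.001, 0.001, 0.1],
    [0.001, 0.001, 0.106],
    [0.001, 0.001, 0.108]
  ],
  "turn": [0, 0, 0, 0, 0, 0, 0, 0]
}}

```text
t: 20.58
position: [446.1, 286.5, 257.5]
tcp_rot: [0.775, 0.632, -0.0, -0.0]
contact_force: [-0.9, 0.3, -2.6]
finger_gap: 14.4
grasp_force: 90.6
```

Emit:
{"op": "carry_out", "data": {
  "jaw": [0, 0, 0],
  "travel": [
    [0, 0, 0],
    [0, 0, 0],
    [0, 0, 0]
  ],
  "turn": [0, 0, 0]
}}

```text
t: 20.83
position: [446.6, 286.8, 259.2]
tcp_rot: [0.775, 0.632, 0.001, 0.0]
contact_force: [0.2, 0.6, -1.5]
finger_gap: 14.7
grasp_force: 90.6
```

Emit:
{"op": "carry_out", "data": {
  "jaw": [0, 0, 0, 0, 0, 0, 0, 0],
  "travel": [
    [-0.001, -0.001, 0.003],
    [-0.002, -0.001, 0.006],
    [-0.002, -0.001, 0.009],
    [-0.002, -0.001, 0.011],
    [-0.002, -0.001, 0.013],
    [-0.002, -0.001, 0.0145],
    [-0.002, -0.001, 0.0155],
    [-0.002, -0.001, 0.0155]
  ],
  "turn": [0, 0, 0, 0, 0, 0, 0, 0]
}}

```text
t: 21.5
position: [444.9, 284.8, 243.1]
tcp_rot: [0.775, 0.632, -0.0, 0.0]
contact_force: [-2.2, -3.3, 5.8]
finger_gap: 14.6
grasp_force: 91.7
```

Emit:
{"op": "carry_out", "data": {
  "jaw": [0, 0, 0, 0],
  "travel": [
    [0, 0, 0.0005],
    [0, 0, 0.001],
    [0, 0, 0.001],
    [0, 0, 0.001]
  ],
  "turn": [0, 0, 0, 0]
}}

```text
t: 21.83
position: [445.1, 284.8, 243.0]
tcp_rot: [0.775, 0.632, 0.0, 0.0]
contact_force: [-5.2, -4.3, 12.4]
finger_gap: 14.2
grasp_force: 92.7
```

Emit:
{"op": "carry_out", "data": {
  "jaw": [0, 0, 0.1, 0.2, 0.3, 0.45, 0.6, 0.8],
  "travel": [
    [0, 0, -0.001],
    [0, 0, -0.001],
    [0, 0, -0.001],
    [0, 0, -0.001],
    [0, 0, -0.001],
    [0, 0, -0.001],
    [0, 0, -0.001],
    [0, 0, -0.001]
  ],
  "turn": [0, 0, 0, 0, 0, 0, 0, 0]
}}

```text
t: 22.5
position: [444.5, 284.8, 241.9]
tcp_rot: [0.775, 0.632, -0.0, -0.0]
contact_force: [-0.4, 0.5, 0.3]
finger_gap: 61.3
grasp_force: 0.0
```

Emit:
{"op": "carry_out", "data": {
  "jaw": [0.9, 1, 1, 1, 1, 1, 1, 1],
  "travel": [
    [0, 0, 0],
    [0, 0, 0],
    [0, 0, 0],
    [0, 0, -0.005],
    [0, 0, -0.02],
    [0, 0, -0.045],
    [0, 0, -0.07],
    [0, 0, -0.08]
  ],
  "turn": [0, 0, 0, 0, 0, 0, 0, 0]
}}

```text
t: 23.17
position: [445.6, 285.2, 326.1]
tcp_rot: [0.775, 0.632, 0.003, 0.001]
contact_force: [2.2, 0.5, 1.0]
finger_gap: 85.4
grasp_force: 0.0
```

Emit:
{"op": "carry_out", "data": {
  "jaw": [1, 1, 1, 1, 1, 1],
  "travel": [
    [0, 0, -0.02],
    [0, 0, -0.045],
    [0, 0, -0.065],
    [0, 0, -0.08],
    [0, 0, -0.08],
    [0, 0, -0.08]
  ],
  "turn": [0, 0, 0, 0, 0, 0]
}}

```text
t: 23.67
position: [444.7, 284.8, 402.6]
tcp_rot: [0.775, 0.632, 0.001, 0.0]
contact_force: [0.3, -1.0, -0.4]
finger_gap: 85.2
grasp_force: 0.0
```

```bash
python3 bar.py
python3 - <<'E'
from capm import *
f,K,T=cam("scene"); disc(f,K,T,48,(499,-340))
g,K,T=cam("wrist"); h=cv2.cvtColor(g,cv2.COLOR_BGR2HSV)
m=cv2.inRange(h,(8,90,60),(25,255,255)); m[:90]=0; m[275:]=0; m[:,:180]=0; m[:,380:]=0
c=max(cv2.findContours(m,0,2)[0],key=cv2.contourArea);print(cv2.boundingRect(c),cv2.contourArea(c))
q=np.array([onz(K,T,*a,8)[:2] for a in cv2.convexHull(c)[:,0]],np.float32);print("tray",cv2.minAreaRect(q))
E
```

```text
(268, 146, 15, 104)
bar ((444.3455505371094, 285.64959716796875), (101.63131713867188, 13.207507133483887), 78.1484603881836)
23.7167 [444.35649428 284.68159003 401.23948658] 78.42837341576892
  hole 216.0 [204.  270.7] [ 498.5 -340.8   48. ]
(223, 111, 108, 139) 12678.5
tray ((443.3984375, 280.89569091796875), (175.4645538330078, 127.35899353027344), 78.5426025390625)
```

```bash
python3 -c "
from rig import r
print(r.job_done())"
```

```text
the job is handed in; nothing more can be done
None
```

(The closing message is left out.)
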